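# Release the cam lock and dock the vial carriage

### The job

The vial carriage of the small bench reader is blocked by its eccentric cam lock. Push the cam's lever round with the outside of your closed fingers until the cam's low point faces the carriage (the lever then points straight away from it), and only then push the carriage by its upright tab, gently, fully home, so that its vial stands between the two sensor posts. Grip and lift nothing, keep the vial in its socket, leave everything else where it is, and finish with the hand clear.

Things in the scene. Friction and masses are not known exactly. Their poses are not given: they have to be found in the camera images.
- reader: The reader: grey base plate 320 x 110 x 10 mm lying on the bench, fixed, with rails, carriage, cam and two black sensor posts. Origin: centre of the plate's underside, on the bench. Its +x axis is the carriage's forward direction (from tab to cam), along the plate's long side, z up. In this frame the cam's axis stands at x = 75, y = 0 mm, and the posts (22 x 18 mm, top 58 mm above the bench) at x = -25, y = +45 and -45 mm.
- carriage (a joint): The aluminium carriage's slide along the reader's +x, in m: 0 = at the rear (start), 0.040 = fully home at its stop. Friction about 2.5 N; it stays where it is left. The carriage is 112 mm long, 50 mm wide, its top 30 mm above the bench; its flat nose is 60 mm from the cam's axis at 0 and 20 mm when home. It reaches home only if the cam is within about 0.5 rad of its low point; otherwise the nose strikes the cam. Pushing on the carriage does not turn the cam.
- tab (a point): Centre of the upright push tab at the carriage's rear end: a plate 8 mm thick (along the reader's x), 44 mm wide and standing from 30 to 72 mm above the bench. This point is 55 mm above the bench and moves with the carriage. Push on its rear (-x) face. Behind it there is only the flat plate 10 mm high.
- cam (a joint): Angle of the cam in rad, counter-clockwise positive seen from above. 0 = high point facing the carriage (lever pointing back over the carriage, along the reader's -x); +3.14 or -3.14 = low point facing the carriage (lever pointing along the reader's +x). It starts within 0.9 rad of 0 and can be turned either way; there is no stop or click near the low point. Stiff: friction 0.35 N m (about 6 N at 60 mm), it stays where it is left.
- cam_axis (a point): Point on the cam's upright axis, 55 mm above the bench. The steel cam is a disc of 64 mm diameter, 12 to 28 mm above the bench, set 14 mm off the axis towards the lever, so its rim is 46 mm from the axis on the lever's side (high point) and 18 mm on the opposite side (low point).
- lever (a point): Point on the cam's dark lever 60 mm from the cam's axis, 55 mm above the bench (half-way up the bar). The lever is a straight bar 12 mm wide and 18 mm high (46 to 64 mm above the bench); it ends 78 mm from the axis. This point's +x axis points outward along the lever, z up.
- socket (a point): Centre of the vial's seat in the carriage, on the socket's floor 14 mm above the bench, moving with the carriage; 26 mm ahead of the tab's centre.
- vial_mid (a point): Middle (half-way up) of the loose glass vial with screw cap standing in the carriage's socket, 22 mm in diameter, 45 mm high, its top 59 mm above the bench; 26 mm ahead of the tab's centre.
- spare_vial_mid (a point): Middle of a loose spare vial of the same kind, 22 mm in diameter and 45 mm high, standing on the bench beside the reader. Leave alone.
- dish: Loose clear petri dish with lid, 90 mm in diameter, 15 mm high, lying on the bench beside the cam; origin under its centre. Leave alone.
- forceps: Loose steel forceps, 116 mm long along x, 8 mm high, lying beside the reader; origin under the middle. Leave alone.
- slide_box: Loose closed box for microscope slides, 87 x 37 mm, 32 mm high; origin under its centre. Leave alone.
- beaker: Loose glass beaker, 68 mm in diameter, 90 mm high; origin under its centre. Leave alone.
- reagent: Loose brown bottle, 60 mm in diameter, 130 mm high; origin under its centre. Leave alone.
- syringe: Loose empty syringe without needle, lying along its x, about 125 mm long and 30 mm wide; origin on the bench under the barrel. Leave alone.

How it is judged:
By the outcome, as a careful person would: the job done as asked, in the order asked, and still so for the second after the job is handed in, with the robot touching nothing.
It also fails if it takes over 53 s, if anything falls off the work surface, if the arm or the gripper's body presses on something with over 40 N, if the wrist force passes 120 N, or if a joint passes its speed limit or range.

### The arm

A 7-joint arm with a two-finger parallel gripper is mounted at the origin on the work surface. World frame = base frame: x ahead of the robot, y to its left, z up, the work surface at z = 0. Lengths are in m, angles in rad, forces in N, time in s.
With the tool pointing down it reaches from about 0.4 to 0.85 m from the base axis. Payload 4.5 kg.
Tool frame: the origin (TCP) lies on the centre line of the jaws, within the pads' length; the fingertips stand 8 mm ahead of it and the grasp point (between the pads) lies 11 mm behind it; z points along the fingers, x is the direction in which the jaws open and shut, and the axes are right-handed (so a half turn about z gives the same grasp; the last joint's range is limited). The gripper opens to 88 mm and grips with 3 to 60 N. Pads are 18 mm wide; open, the fingers measure 123 mm over their backs; the gripper's body (75 mm by 187 mm) begins 45 mm behind the grasp point.
Start: joints at [-1.184, 0.689, -0.195, 1.565, 0.157, 0.902, -0.215], TCP at [0.216, 0.587, 0.218] pointing down, gripper open.
Joint ranges: [-3.01, 3.01], [-0.46, 2.08], [-1.47, 1.51], [0.13, 2.56], [-1, 4.14], [0.04, 2.09], [-2.66, 2.66]. Speed limits (rad/s): [2.57, 2.57, 3.14, 3.14, 3.14, 3.14, 3.14].

### API

Orientations are given as a unit quaternion [x, y, z, w].
In Python, from plant import r gives the robot as it stands.
- The arm moves only by the shell command python3 -m pendant 'ROWS' [FORCE]. ROWS is JSON, a list of rows, each a list of 3 entries, a list of its own where there are three numbers: the turn, a rotation vector about the tool's x, y, z in rad, then the shift along the tool's x, y, z in m, then the opening, from 0 (shut) to 1 (fully open). In form: [[[wx, wy, wz], [tx, ty, tz], claw], ...]. A call has 1 to 10 rows; each row is the pose to reach, as a shift and turn from the pose commanded when the call began, along the tool's axes at that moment; what a row does not reach only later rows make up. A row lasts 1/10 s, in which the tool goes at most 50 mm and 8.59 degrees, less where a joint would pass 70% of its speed; a pose out of reach is approached as far as the arm can. A call with a gripper value outside its range is refused whole. The fingers move at their own pace and stop on an object; FORCE is the grip in N (left out, the last holds). Time passes only in rows, so rows that repeat a pose let the fingers close. It gives the time, the measured TCP pose, the force and the opening at its end, in the units of the state.
- r.get_state(): the state, without advancing time (a new reading comes with each control period).
- r.snapshot(name): name is "scene" or "top" or "wrist"; returns a dict with "image" (384x512x3 uint8, red, green, blue), "mtx" (3x3 intrinsics, pixels), "R" (3x3) and "t" (3): a world point X has camera coordinates R X + t; the wrist camera has in their place "T_tool_cam" (4x4, takes a point from camera to tool coordinates, whose origin is the TCP and whose axes are the tool frame's). Camera axes: x right, y down, z forward; pixel columns grow to the right and rows downward; lengths in m; the calibration is good to about 2 mm. A picture is of the moment at which its call begins: read the wrist's pose just before it. There is no depth.
- r.finish_job(): hands the job in, once; it reports no verdict.
The state is a dict: "clock": time; "q": joint angles; "qd": joint speeds; "joint_torque": joint torques, N m; "tool_pos": TCP position; "eef_rot": TCP orientation; "contact_force": force on the tool from outside, world axes, zero at the start; "moment": the same for the moment, N m; "opening": opening from 0.0 (shut) to 1.0 (fully open).
Only numpy, scipy, OpenCV 4.12 (cv2) and the standard library are available. Lean on these libraries where they do the work, as an engineer would, in place of code of your own. Each camera call takes 0.05 s, during which the arm holds its last target. There are 200 camera calls.

## Working session

There is one attempt and no reset: what is moved stays moved. The work goes in short steps, Python scripts to look and compute and a shell command to move; the robot and the scene stay as the last step left them, time stands still between calls to the robot, and variables do not carry over. Pictures are saved under pics/ and viewed, about 8 in all and at most 12, crops included, and the job is handed in when it is done.

```bash
mkdir -p pics; ls; python3 - <<'E'
from plant import r
import cv2,json,numpy as np
s=r.get_state();print({k:np.round(v,4).tolist() for k,v in s.items()})
ims=[]
for n in("scene","top"):
    d=r.snapshot(n);cv2.imwrite(f"pics/{n}0.png",d["image"][:,:,::-1])
    json.dump({k:np.array(d[k]).tolist() for k in("mtx","R","t")},open(n+".json","w"));print(n,d["mtx"],d["R"],d["t"])
E
```

```text
pics
{'clock': 0.0, 'q': [-1.1842, 0.69, -0.1945, 1.5663, 0.1573, 0.9025, -0.2151], 'qd': [-0.0006, -0.0017, -0.0012, 0.0004, -0.0001, 0.0008, 0.0002], 'joint_torque': [0.0007, -52.7567, -1.2673, -15.3426, -0.0528, 0.0065, 0.0002], 'tool_pos': [0.2157, 0.5859, 0.2176], 'eef_rot': [0.8202, 0.5721, -0.0007, 0.0006], 'contact_force': [0.1047, 0.4819, -0.1686], 'moment': [0.0231, 0.0502, 0.0033], 'opening': 0.9999}
scene [[366.7285291    0.         258.58830336]
 [  0.         366.7285291  195.78443119]
 [  0.           0.           1.        ]] [[ 0.04439977  0.99901106  0.00235661]
 [ 0.85540795 -0.03679878 -0.516646  ]
 [-0.51604835  0.02495483 -0.85619586]] [-0.07368215 -0.43014255  1.34476835]
top [[372.78063147   0.         254.99537922]
 [  0.         372.78063147 191.92168172]
 [  0.           0.           1.        ]] [[ 0.17212891 -0.98505768  0.00574455]
 [-0.96387252 -0.16962467 -0.20537098]
 [ 0.20327668  0.02981327 -0.97866734]] [-0.04102133  0.57701642  1.08117165]
```

View pics/top0.png

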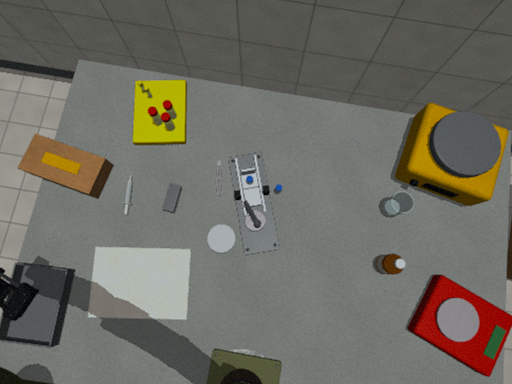

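View pics/scene0.png

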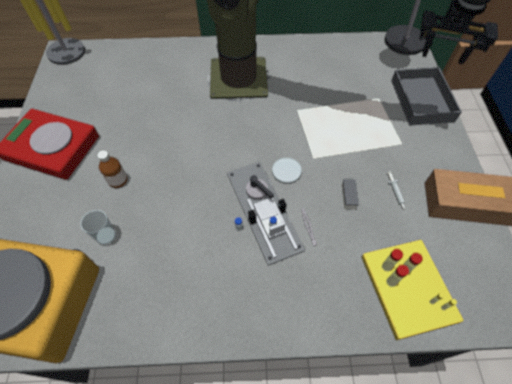

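Top view: the reader spans about (230,155) to (278,250), cam at (255,217), tab at the far end, spare vial (278,188), dish (221,238). I'll enlarge both views.

```bash
python3 - <<'E'
import cv2,numpy as np
a=cv2.imread("pics/top0.png")[145:265,200:290];b=cv2.imread("pics/scene0.png")[155:270,220:325]
a=cv2.resize(a,None,fx=5,fy=5,interpolation=cv2.INTER_CUBIC);cv2.imwrite("pics/tc.png",a)
b=cv2.resize(b,None,fx=5,fy=5,interpolation=cv2.INTER_CUBIC);cv2.imwrite("pics/sc.png",b)
E
```

```text
(no output)
```

View pics/tc.png

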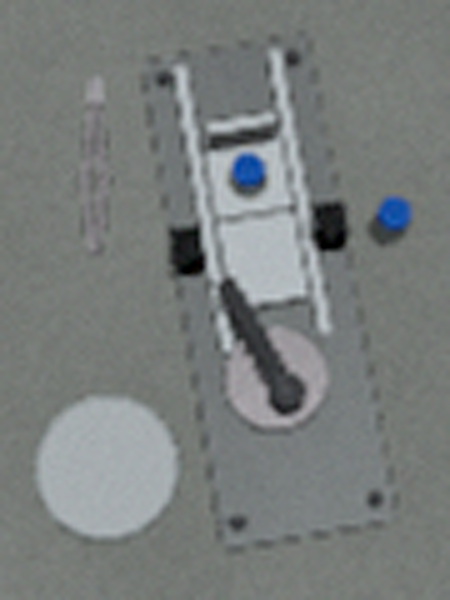

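View pics/sc.png

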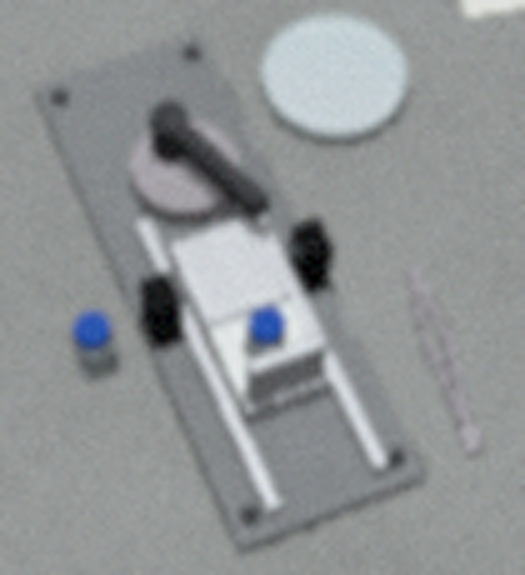

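```bash
cat >h.py <<'E'
import json,numpy as np,cv2
def cam(n):
    d=json.load(open(f"{n}.json"));return [np.array(d[k]) for k in("mtx","R","t")]
def bp(n,uv,z):
    K,R,t=cam(n);d=R.T@np.linalg.solve(K,[*uv,1.]);c=-R.T@t;return c+d*(z-c[2])/d[2]
E
python3 - <<'E'
from h import *
from scipy.optimize import least_squares
T=lambda p:((p[0]+.5)/5-.5+200,(p[1]+.5)/5-.5+145)
S=lambda p:((p[0]+.5)/5-.5+220,(p[1]+.5)/5-.5+155)
pts=[("top",T,(147,60),(-.16,-.055,.01)),("top",T,(310,38),(-.16,.055,.01)),("top",T,(395,518),(.16,.055,.01)),("top",T,(225,548),(.16,-.055,.01)),("top",T,(287,392),(.075,0,.066)),
("scene",S,(38,95),(.16,.055,.01)),("scene",S,(205,42),(.16,-.055,.01)),("scene",S,(425,475),(-.16,-.055,.01)),("scene",S,(240,548),(-.16,.055,.01)),("scene",S,(170,115),(.075,0,.066))]
# which y side: decide by handedness
W=np.array([bp(n,f(p),m[2])for n,f,p,m in pts]);M=np.array([q[3] for q in pts])
for sg in(1,-1):
    m=M*[1,sg,1]
    def f(v):
        c,s=np.cos(v[2]),np.sin(v[2]);return np.c_[v[0]+c*m[:,0]-s*m[:,1],v[1]+s*m[:,0]+c*m[:,1]]-W[:,:2]
    best=min((least_squares(lambda v:f(v).ravel(),[.5,0,y]) for y in(0,3,1.5,-1.5)),key=lambda q:q.cost)
    print(sg,best.x.round(4),best.cost,"\n",(f(best.x)*1000).round(1).tolist())
print(W.round(3).tolist())
for n,f,p,z in[("top",T,(287,392),.064),("top",T,(229,287),.064),("scene",S,(170,115),.064),("scene",S,(262,198),.064),("top",T,(108,467),.015),("scene",S,(335,72),.015),("top",T,(395,212),.045),("scene",S,(93,328),.045),("top",T,(248,168),.059),("scene",S,(267,324),.059),("top",T,(96,90),.005),("top",T,(95,250),.005),("top",T,(330,212),.058),("top",T,(187,238),.058),("top",T,(242,122),.072)]:print(n,p,bp(n,f(p),z).round(4))
E
```

```text
1 [ 0.5553  0.0623 -2.8011] 7.142461029103301e-05 
 [[0.6, 3.0], [4.1, 1.5], [-0.0, -1.0], [-0.5, 2.1], [3.0, 0.4], [-5.5, -2.2], [-6.9, -1.8], [2.4, 0.3], [2.3, -1.5], [0.5, -0.7]]
-1 [ 0.5553  0.0623 -2.7996] 0.04756755716973726 
 [[37.4, -100.4], [-32.8, 105.4], [-36.7, 102.5], [36.4, -101.8], [3.0, 0.3], [-42.3, 101.2], [30.0, -105.7], [39.1, -103.1], [-34.6, 102.4], [0.5, -0.8]]
[[0.687, 0.165, 0.01], [0.72, 0.062, 0.01], [0.423, -0.042, 0.01], [0.387, 0.059, 0.01], [0.482, 0.037, 0.066], [0.428, -0.041, 0.01], [0.393, 0.062, 0.01], [0.685, 0.167, 0.01], [0.722, 0.065, 0.01], [0.484, 0.038, 0.066]]
top (287, 392) [0.4819 0.0368 0.064 ]
top (229, 287) [0.5388 0.0824 0.064 ]
scene (170, 115) [0.4827 0.038  0.064 ]
scene (262, 198) [0.5401 0.0867 0.064 ]
top (108, 467) [0.4227 0.1387 0.015 ]
scene (335, 72) [0.4225 0.1404 0.015 ]
top (395, 212) [ 0.6067 -0.0099  0.045 ]
scene (93, 328) [ 0.6069 -0.0086  0.045 ]
top (248, 168) [0.6152 0.0844 0.059 ]
scene (267, 324) [0.6158 0.0847 0.059 ]
top (96, 90) [0.6627 0.1941 0.005 ]
top (95, 250) [0.558  0.1743 0.005 ]
top (330, 212) [0.5967 0.0299 0.058 ]
top (187, 238) [0.5654 0.1135 0.058 ]
top (242, 122) [0.64   0.0924 0.072 ]
```

Reader fit: origin (0.555, 0.062), yaw −2.80. The cam axis at (0.482, 0.0375) agrees in both views, and the vial-to-axis distance of 142 mm matches the given sizes. Cam angle is about +0.34 rad. I'll turn it counter-clockwise. First I close the fingers, align the tool and approach high.

```bash
cat >>h.py <<'E'
AX=np.array([.482,.0375]);YAW=-2.80
ey=-np.array([np.cos(YAW),np.sin(YAW)]);ex=np.array([-ey[1],ey[0]])  # tool x=reader -y, tool y=reader -x
def C(phi,r=.05,w=.006,hx=.0175,hy=.009):
    c,s=np.cos(phi),np.sin(phi);h=hx*abs(c)+hy*abs(s)
    return r*np.array([s,c])+(w+h)*np.array([-c,s])
def world(XY,z): return np.array([*(AX+XY[0]*ex+XY[1]*ey),z])
def rel(s):
    p=np.array(s["tool_pos"]);d=p[:2]-AX
    from scipy.spatial.transform import Rotation as Ro
    R=Ro.from_quat(s["eef_rot"]).as_matrix()
    return R,np.array([d@ex,d@ey]),p
def report(goal=None):
    from plant import r
    s=r.get_state();R,q,p=rel(s)
    print("t",round(s["clock"],2),"pos",p.round(4),"XY mm",(q*1e3).round(1),"F",np.round(s["contact_force"],1),"op",round(s["opening"],3))
    from scipy.spatial.transform import Rotation as Ro
    G=np.c_[[*ex,0],[*ey,0],[0,0,-1]];print("turn",Ro.from_matrix(R.T@G).as_rotvec().round(3))
    if goal is not None: print("shift",(R.T@(goal-p)).round(4))
E
python3 -m pendant '[[[0,0,-0.14],[-0.04,0.05,0.01],0],[[0,0,-0.28],[-0.08,0.1,0.02],0],[[0,0,-0.42],[-0.12,0.15,0.03],0],[[0,0,-0.55],[-0.16,0.195,0.04],0],[[0,0,-0.69],[-0.19,0.235,0.05],0],[[0,0,-0.69],[-0.22,0.27,0.06],0],[[0,0,-0.69],[-0.25,0.3,0.06],0],[[0,0,-0.69],[-0.28,0.34,0.06],0],[[0,0,-0.69],[-0.3,0.36,0.06],0],[[0,0,-0.69],[-0.3,0.36,0.06],0]]'
python3 -c "
from h import *
report(world(C(0),.1))"
```

```text
clock: 1.1
tool_pos: [0.4517, 0.1749, 0.1577]
eef_rot: [0.581, 0.814, -0.002, 0.001]
contact_force: [-1.1, 0.2, 0.7]
opening: 0.116
t 1.1 pos [0.4517 0.1749 0.1577] XY mm [139.6  17.4] F [-1.1  0.2  0.7] op 0.116
turn [-0.002  0.003 -0.011]
shift [-0.1626  0.0345  0.0582]
```

```bash
python3 -m pendant '[[[0,0,-0.01],[-0.04,0.01,0],0],[[0,0,-0.01],[-0.08,0.02,0.01],0],[[0,0,-0.01],[-0.12,0.028,0.03],0],[[0,0,-0.01],[-0.15,0.034,0.05],0],[[0,0,-0.01],[-0.163,0.0345,0.058],0],[[0,0,-0.01],[-0.163,0.0345,0.058],0],[[0,0,-0.01],[-0.163,0.0345,0.058],0]]'
python3 -c "
from h import *
report(world(C(0),.047))
from plant import r
d=r.snapshot('wrist');cv2.imwrite('pics/w1.png',d['image'][:,:,::-1]);np.save('Ttc.npy',d['T_tool_cam']);np.save('Kw.npy',d['mtx'])
for f in np.arange(0,3.3,.2):print(round(f,2),((C(f)-C(0))*1e3).round(1))"
```

```text
clock: 1.8
tool_pos: [0.536, 0.0403, 0.1008]
eef_rot: [0.574, 0.819, 0.001, -0.001]
contact_force: [1.0, 0.6, 0.1]
opening: 0.005
t 1.8 pos [0.536  0.0403 0.1008] XY mm [-15.4  51.8] F [1.  0.6 0.1] op 0.005
turn [ 0.    -0.002  0.008]
shift [-0.0082 -0.0019  0.0538]
0.0 [0. 0.]
0.2 [9. 4.]
0.4 [19.4  6. ]
0.6 [30.7  5.7]
0.8 [42.2  2.5]
1.0 [53.1 -3.6]
1.2 [ 62.6 -12.6]
1.4 [ 69.7 -23.9]
1.6 [ 73.9 -36. ]
1.8 [ 76.5 -43.1]
2.0 [ 77.9 -51.3]
2.2 [ 77.8 -60.4]
2.4 [ 75.7 -70. ]
2.6 [ 71.2 -79.6]
2.8 [ 64.3 -88.6]
3.0 [ 54.9 -96. ]
3.2 [  44.5 -101.3]
```

View pics/w1.png

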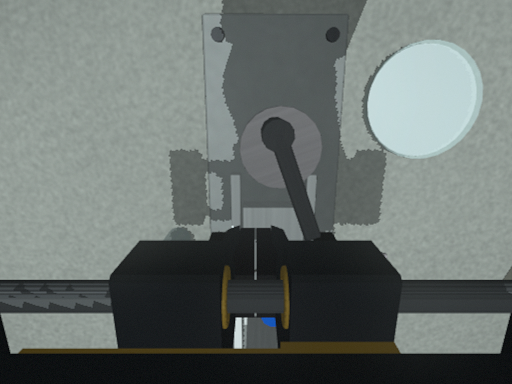

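The wrist view shows hub (277,134), lever running to about (313,238), fingers to its left at (256,230), and the dish to the right. I cross-check the axis from here.

```bash
cat >>h.py <<'E'
def wbp(s,d,uv,z):
    R,_,p=rel(s);T=np.array(d["T_tool_cam"]);c=R@T[:3,3]+p
    v=R@T[:3,:3]@np.linalg.solve(np.array(d["mtx"]),[*uv,1.]);return c+v*(z-c[2])/v[2]
E
python3 -c "
from h import *
from plant import r
s=r.get_state();report(world(C(0),.047))
d=dict(T_tool_cam=np.load('Ttc.npy'),mtx=np.load('Kw.npy'))
for uv,z in(((277,132),.064),((311,230),.064),((203,14),.01),((348,14),.01),((207,225),.01),((430,98),.015)):
  w=wbp(s,d,uv,z);q=w[:2]-AX;print(uv,w.round(4),'XY',(q@ex*1e3).round(1),(q@ey*1e3).round(1))"
```

```text
t 1.85 pos [0.5361 0.0409 0.1012] XY mm [-14.9  52.2] F [-0.   0.4  0.1] op 0.002
turn [ 0.001 -0.002  0.009]
shift [-0.0087 -0.0023  0.0542]
(277, 132) [0.4826 0.0348 0.064 ] XY -2.7 -0.3
(311, 230) [0.5375 0.0815 0.064 ] XY 22.9 67.0
(203, 14) [ 0.4243 -0.0421  0.01  ] XY -55.7 -81.0
(348, 14) [0.3876 0.0583 0.01  ] XY 51.3 -81.9
(207, 225) [0.5821 0.0112 0.01  ] XY -58.3 85.5
(430, 98) [0.4206 0.1415 0.015 ] XY 118.6 -23.0
```

Agrees within 2–3 mm; I shift the axis 1.5 mm and descend.

```bash
sed -i 's/AX=np.array(\[.482,.0375\])/AX=np.array([.4825,.0361])/' h.py
python3 -m pendant '[[[0,0,0.009],[-0.01,-0.002,0],0],[[0,0,0.009],[-0.01,-0.002,0.02],0],[[0,0,0.009],[-0.01,-0.002,0.04],0],[[0,0,0.009],[-0.01,-0.002,0.054],0],[[0,0,0.009],[-0.01,-0.002,0.054],0],[[0,0,0.009],[-0.01,-0.002,0.054],0]]'
python3 -c "
from h import *
report(world(C(0),.047))
from plant import r
_,q,_=rel(r.get_state())
for f in np.arange(.2,3.3,.2):print(round(f,2),((C(f)-q)*1e3).round(1))"
```

```text
clock: 2.45
tool_pos: [0.5382, 0.0287, 0.0471]
eef_rot: [0.578, 0.816, 0.0, 0.0]
contact_force: [0.5, 1.2, -1.7]
opening: 0.005
t 2.45 pos [0.5382 0.0287 0.0471] XY mm [-25.7  50. ] F [ 0.5  1.2 -1.7] op 0.005
turn [ 0.001 -0.    -0.003]
shift [ 0.0022 -0.      0.0001]
0.2 [11.2  3.9]
0.4 [21.5  6. ]
0.6 [32.8  5.6]
0.8 [44.4  2.5]
1.0 [55.3 -3.6]
1.2 [ 64.8 -12.6]
1.4 [ 71.9 -24. ]
1.6 [ 76.1 -36. ]
1.8 [ 78.6 -43.1]
2.0 [ 80.1 -51.3]
2.2 [ 80.  -60.4]
2.4 [ 77.9 -70. ]
2.6 [ 73.4 -79.7]
2.8 [ 66.4 -88.6]
3.0 [ 57.1 -96.1]
3.2 [  46.7 -101.4]
```

```bash
python3 -m pendant '[[[0,0,0],[0.006,0.002,0],0],[[0,0,0],[0.012,0.004,0],0],[[0,0,0],[0.017,0.005,0],0],[[0,0,0],[0.022,0.006,0],0],[[0,0,0],[0.028,0.006,0],0],[[0,0,0],[0.033,0.0055,0],0],[[0,0,0],[0.039,0.004,0],0],[[0,0,0],[0.044,0.0025,0],0],[[0,0,0],[0.05,-0.0005,0],0],[[0,0,0],[0.055,-0.0035,0],0]]'
python3 -c "
from h import *
report(world(C(1.0),.047))
from plant import r
d=r.snapshot('wrist');cv2.imwrite('pics/w2.png',d['image'][:,:,::-1])"
```

```text
clock: 3.45
tool_pos: [0.516, 0.0793, 0.0464]
eef_rot: [0.578, 0.816, -0.0, -0.0]
contact_force: [0.1, -0.7, 0.6]
opening: 0.005
t 3.45 pos [0.516  0.0793 0.0464] XY mm [29.5 46.1] F [ 0.1 -0.7  0.6] op 0.005
turn [-0.    -0.    -0.003]
shift [ 0.0001  0.0003 -0.0006]
```

View pics/w2.png

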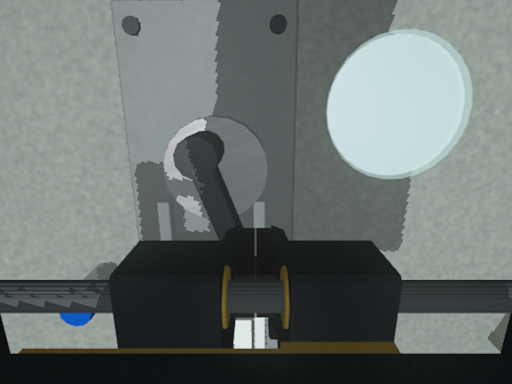

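```bash
cat >>h.py <<'E'
def wproj(s,d,X):
    R,_,p=rel(s);T=np.array(d["T_tool_cam"]);x=np.linalg.inv(T)@np.r_[R.T@(np.array(X)-p),1];u=np.array(d["mtx"])@x[:3];return u[:2]/u[2]
E
python3 -c "
from h import *
from plant import r
s=r.get_state();d=dict(T_tool_cam=np.load('Ttc.npy'),mtx=np.load('Kw.npy'))
report()
print('hub',wproj(s,d,world((0,0),.064)).round())
for f in(.34,.6,.8,1.0):
  u=np.array([np.sin(f),np.cos(f)]);print(f,[wproj(s,d,world(u*k,.064)).round().tolist() for k in(.03,.05,.078)],'disc',wproj(s,d,world(u*.014,.028)).round())
_,q,p=rel(s)
for dx in(-17.5,0,17.5):
  for dy in(-9,9):print(dx,dy,wproj(s,d,world(q+np.array([dx,dy])/1e3,p[2]-.008)).round())
print(d['T_tool_cam'].round(3))
"
python3 - <<'E'
import cv2
a=cv2.imread("pics/w2.png")[100:300,130:330];cv2.imwrite("pics/w2c.png",cv2.convertScaleAbs(cv2.resize(a,None,fx=3,fy=3,interpolation=cv2.INTER_CUBIC),alpha=2,beta=20))
E
```

```text
t 3.5 pos [0.5151 0.0802 0.0464] XY mm [30.6 45.5] F [-0.9  0.8 -0.3] op 0.006
turn [-0.001 -0.001 -0.002]
hub [194. 157.]
0.34 [[217.0, 213.0], [231.0, 247.0], [250.0, 292.0]] disc [214. 169.]
0.6 [[231.0, 206.0], [254.0, 237.0], [283.0, 277.0]] disc [220. 166.]
0.8 [[240.0, 199.0], [269.0, 225.0], [307.0, 260.0]] disc [223. 163.]
1.0 [[247.0, 189.0], [281.0, 210.0], [326.0, 238.0]] disc [226. 160.]
-17.5 -9 [228. 211.]
-17.5 9 [229. 240.]
0 -9 [258. 211.]
0 9 [258. 239.]
17.5 -9 [287. 211.]
17.5 9 [287. 239.]
[[ 1.    -0.001  0.    -0.002]
 [ 0.001  0.963  0.268 -0.069]
 [-0.    -0.268  0.963 -0.165]
 [ 0.     0.     0.     1.   ]]
```

View pics/w2c.png

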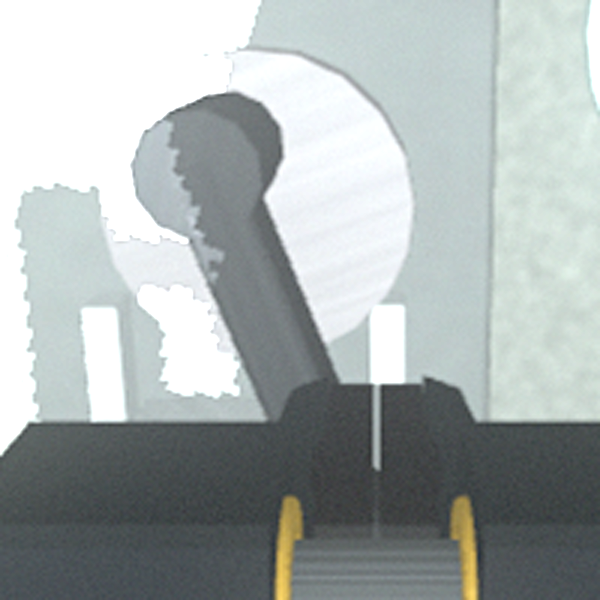

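```bash
python3 -c "
from h import *
from plant import r
T=np.load('Ttc.npy');K=np.load('Kw.npy');print(K.round(1))
v=T[:3,:3]@np.linalg.solve(K,[256,226.5,1]);c=T[:3,3]
for y in(-.011,-.009,-.006,-.003,0):
  a=(y-c[1])/v[1];print(y,(c+a*v).round(4), 'px/mm',(K[0,0]/a/1000).round(2))
"
python3 - <<'E'
from plant import r
import cv2,numpy as np
a=r.snapshot("scene")["image"][:,:,::-1][140:240,215:315];b=r.snapshot("top")["image"][:,:,::-1][165:265,200:300]
f=lambda a:cv2.convertScaleAbs(cv2.resize(a,(390,390),interpolation=cv2.INTER_CUBIC),alpha=1.6)
cv2.imwrite("pics/st.png",np.hstack([f(a),f(b)]))
E
```

```text
[[310.9   0.  255. ]
 [  0.  310.9 191.2]
 [  0.    0.    1. ]]
-0.011 [-0.0011 -0.011  -0.0207] px/mm 2.01
-0.009 [-0.0011 -0.009  -0.0158] px/mm 1.95
-0.006 [-0.001  -0.006  -0.0084] px/mm 1.86
-0.003 [-0.001 -0.003 -0.001] px/mm 1.77
0 [-0.001   0.      0.0064] px/mm 1.69
```

View pics/st.png

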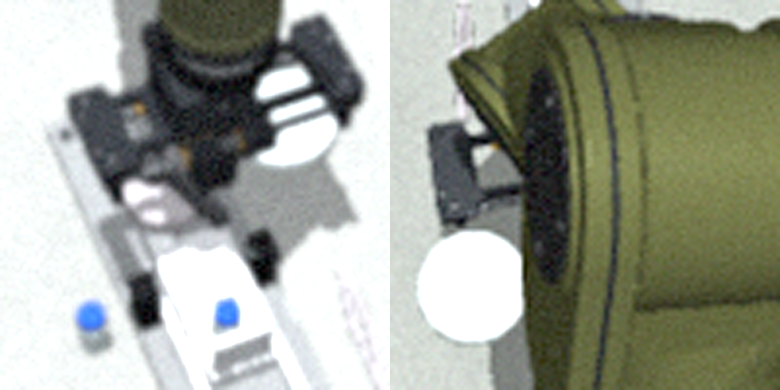

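Both views say the closed fingertips sit above the lever: the lever is unmoved at 0.34 rad and there was no contact force. In the wrist image the visible tip edge lies about 16–20 mm behind the TCP, not 8 mm ahead. I'll go back over the lever and come down lower by feel.

```bash
python3 -m pendant '[[[0,0,0],[0,0,-0.02],0],[[0,0,0],[-0.02,0,-0.02],0],[[0,0,0],[-0.04,0.002,-0.02],0],[[0,0,0],[-0.056,0.004,-0.02],0],[[0,0,0],[-0.056,0.004,-0.02],0],[[0,0,0],[-0.056,0.004,-0.01],0],[[0,0,0],[-0.056,0.004,0],0],[[0,0,0],[-0.056,0.004,0.005],0],[[0,0,0],[-0.056,0.004,0.009],0],[[0,0,0],[-0.056,0.004,0.009],0]]'
python3 -m pendant '[[[0,0,0],[0,0,0.004],0],[[0,0,0],[0,0,0.004],0]]'
python3 -m pendant '[[[0,0,0],[0,0,0.004],0],[[0,0,0],[0,0,0.004],0]]'
python3 -c "
from h import *
report()"
```

```text
clock: 4.6
tool_pos: [0.5383, 0.0279, 0.0367]
eef_rot: [0.578, 0.816, -0.0, -0.001]
contact_force: [0.7, 0.1, -0.1]
opening: 0.006
clock: 4.8
tool_pos: [0.5388, 0.0275, 0.0332]
eef_rot: [0.578, 0.816, -0.0, -0.0]
contact_force: [-0.7, -0.5, -0.7]
opening: 0.005
clock: 5.0
tool_pos: [0.5388, 0.0273, 0.0291]
eef_rot: [0.578, 0.816, -0.0, -0.0]
contact_force: [-0.3, -0.1, -0.4]
opening: 0.004
t 5.0 pos [0.5388 0.0273 0.0291] XY mm [-27.1  50.1] F [-0.3 -0.1 -0.4] op 0.004
turn [-0.    -0.    -0.003]
```

```bash
python3 -m pendant '[[[0,0,0],[0.006,0.001,0],0],[[0,0,0],[0.012,0.003,0],0],[[0,0,0],[0.016,0.004,0],0],[[0,0,0],[0.02,0.005,0],0]]'
python3 -m pendant '[[[0,0,0],[0.004,0.001,0],0],[[0,0,0],[0.007,0.001,0],0]]'
python3 -m pendant '[[[0,0,0],[0.004,0,0],0],[[0,0,0],[0.007,0,0],0]]'
python3 -c "
from h import *
report()
from plant import r
d=r.snapshot('wrist');cv2.imwrite('pics/w3.png',d['image'][60:300,100:420,::-1])"
```

```text
clock: 5.4
tool_pos: [0.537, 0.0488, 0.0295]
eef_rot: [0.578, 0.816, 0.0, -0.0]
contact_force: [0.6, -0.1, -0.1]
opening: 0.005
clock: 5.6
tool_pos: [0.5362, 0.0518, 0.0295]
eef_rot: [0.579, 0.815, -0.002, 0.002]
contact_force: [2.8, -8.7, 0.4]
opening: 0.001
clock: 5.8
tool_pos: [0.5334, 0.0561, 0.0294]
eef_rot: [0.58, 0.815, -0.003, 0.002]
contact_force: [1.0, -10.1, 1.6]
opening: 0.005
t 5.8 pos [0.5334 0.0561 0.0294] XY mm [ 1.8 54.6] F [  1.  -10.1   1.6] op 0.005
turn [-0.004  0.007 -0.007]
```

View pics/w3.png

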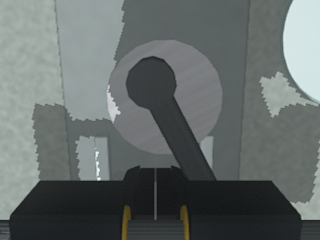

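Contact is confirmed (about 10 N). The lever is now being pushed, so I continue round.

```bash
python3 -m pendant '[[[0,0,0],[0.006,-0.002,0],0],[[0,0,0],[0.0115,-0.0035,0],0],[[0,0,0],[0.017,-0.006,0],0],[[0,0,0],[0.0225,-0.0095,0],0],[[0,0,0],[0.0275,-0.014,0],0],[[0,0,0],[0.032,-0.0185,0],0],[[0,0,0],[0.036,-0.024,0],0],[[0,0,0],[0.039,-0.03,0],0],[[0,0,0],[0.0415,-0.036,0],0],[[0,0,0],[0.0435,-0.042,0],0]]'
python3 -c "
from h import *
report()
from plant import r
s=r.get_state();d=r.snapshot('wrist');cv2.imwrite('pics/w4.png',d['image'][:,:,::-1])
print('hub',wproj(s,d,world((0,0),.064)).round())
for f in(1.,1.2,1.4,1.6):
  u=np.array([np.sin(f),np.cos(f)]);print(f,[wproj(s,d,world(u*k,.064)).round().tolist() for k in(.03,.05,.078)])
"
```

```text
clock: 6.85
tool_pos: [0.4836, 0.0884, 0.0301]
eef_rot: [0.579, 0.815, 0.003, 0.003]
contact_force: [9.7, -3.2, -1.2]
opening: 0.007
t 6.85 pos [0.4836 0.0884 0.0301] XY mm [48.9 18.6] F [ 9.7 -3.2 -1.2] op 0.007
turn [ 0.008  0.002 -0.006]
hub [149. 223.]
1.0 [[207.0, 255.0], [244.0, 276.0], [293.0, 303.0]]
1.2 [[213.0, 245.0], [253.0, 259.0], [309.0, 278.0]]
1.4 [[216.0, 233.0], [259.0, 240.0], [319.0, 249.0]]
1.6 [[216.0, 221.0], [261.0, 219.0], [323.0, 217.0]]
```

View pics/w4.png

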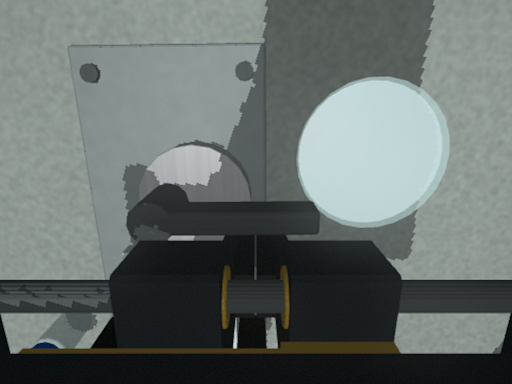

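The lever is at about 1.6 rad, running horizontally at row 217. Effective finger half-depth is about 12.5 mm. Continuing.

```bash
python3 -m pendant '[[[0,0,0],[0.003,-0.004,0],0],[[0,0,0],[0.0045,-0.008,0],0],[[0,0,0],[0.005,-0.0125,0],0],[[0,0,0],[0.0055,-0.0175,0],0],[[0,0,0],[0.0053,-0.0223,0],0],[[0,0,0],[0.0045,-0.0275,0],0],[[0,0,0],[0.003,-0.0327,0],0],[[0,0,0],[0.001,-0.038,0],0],[[0,0,0],[-0.0015,-0.043,0],0],[[0,0,0],[-0.005,-0.0475,0],0]]'
python3 -c "
from h import *
report()"
```

```text
clock: 7.9
tool_pos: [0.4424, 0.073, 0.0302]
eef_rot: [0.577, 0.817, 0.007, 0.002]
contact_force: [8.2, 5.6, 1.1]
opening: 0.005
t 7.9 pos [0.4424 0.073  0.0302] XY mm [ 48.2 -25.4] F [8.2 5.6 1.1] op 0.005
turn [ 0.014 -0.005 -0.   ]
```

```bash
cat >>h.py <<'E'
def lever(lo=-.2,hi=3.6):
    "cam angle by darkness along lever ray in wrist image (centre darker than flanks)"
    from plant import r
    s=r.get_state();d=r.snapshot('wrist');g=cv2.GaussianBlur(cv2.cvtColor(d["image"],cv2.COLOR_RGB2GRAY),(3,3),0).astype(float)
    cv2.imwrite(f"pics/l{s['clock']:.2f}.png",d["image"][:,:,::-1])
    res=[]
    for f in np.arange(lo,hi,.02):
        u=np.array([np.sin(f),np.cos(f)]);m=np.array([-u[1],u[0]]);S=[[],[]]
        for k in np.arange(.02,.077,.003):
            for o in(-.012,-.010,-.004,-.002,0,.002,.004,.010,.012):
                x,y=wproj(s,d,world(u*k+m*o,.064))
                if 0<=x<511 and 0<=y<235: S[abs(o)>.005].append(g[int(round(y)),int(round(x))])
        if len(S[0])>30: res.append((np.mean(S[0])-np.mean(S[1]),np.mean(S[0]),f,len(S[0])))
    res.sort();print("lever cand",[tuple(np.round(q,2)) for q in res[:4]],"hub px",wproj(s,d,world((0,0),.064)).round())
E
python3 -c "
from h import *
lever()"
```

```text
lever cand [(np.float64(-50.39), np.float64(51.9), np.float64(2.58), np.float64(51.0)), (np.float64(-49.05), np.float64(50.2), np.float64(2.56), np.float64(50.0)), (np.float64(-46.72), np.float64(51.41), np.float64(2.54), np.float64(49.0)), (np.float64(-45.3), np.float64(50.15), np.float64(2.52), np.float64(48.0))] hub px [160. 307.]
```

```bash
python3 -m pendant '[[[0,0,0],[-0.004,-0.005,0],0],[[0,0,0],[-0.008,-0.0085,0],0],[[0,0,0],[-0.012,-0.0115,0],0],[[0,0,0],[-0.017,-0.014,0],0],[[0,0,0],[-0.02,-0.015,0],0],[[0,0,0],[-0.02,-0.015,0],0]]'
python3 -c "
from h import *
report();lever()"
```

```text
clock: 8.55
tool_pos: [0.431, 0.0473, 0.0297]
eef_rot: [0.577, 0.817, 0.003, 0.0]
contact_force: [2.0, 3.5, 0.5]
opening: 0.002
t 8.55 pos [0.431  0.0473 0.0297] XY mm [ 27.8 -44.7] F [2.  3.5 0.5] op 0.002
turn [ 0.006 -0.003 -0.001]
lever cand [] hub px [203. 340.]
```

```bash
python3 -m pendant '[[[0,0,0],[-0.002,0,0],0],[[0,0,0],[-0.004,0,0],0],[[0,0,0],[-0.005,0,0],0],[[0,0,0],[-0.005,0,0],0]]'
python3 -c "
from h import *
report()"
python3 -m pendant '[[[0,0,0],[0.015,0,0],0],[[0,0,0],[0.025,0.01,0],0],[[0,0,0],[0.025,0.04,-0.04],0],[[0,0,0],[0.02,0.07,-0.08],0],[[0,0,0],[0,0.1,-0.1],0],[[0,0,0],[-0.02,0.12,-0.11],0],[[0,0,0],[-0.02,0.12,-0.11],0],[[0,0,0],[-0.02,0.12,-0.11],0]]'
python3 -c "
from h import *
report();lever(2,4)
from plant import r;s=r.get_state();d=dict(T_tool_cam=np.load('Ttc.npy'),mtx=np.load('Kw.npy'))
print(wproj(s,d,world((0,-.078),.064)))"; ls pics
```

```text
clock: 9.0
tool_pos: [0.4314, 0.0433, 0.0297]
eef_rot: [0.577, 0.817, 0.004, -0.001]
contact_force: [0.4, 6.5, 2.5]
opening: 0.001
t 9.0 pos [0.4314 0.0433 0.0297] XY mm [ 23.9 -45.7] F [0.4 6.5 2.5] op 0.001
turn [ 0.005 -0.005 -0.   ]
clock: 9.8
tool_pos: [0.5503, 0.0597, 0.1394]
eef_rot: [0.579, 0.815, 0.0, 0.0]
contact_force: [-0.3, -0.8, -0.7]
opening: 0.005
t 9.8 pos [0.5503 0.0597 0.1394] XY mm [-0.5 71.8] F [-0.3 -0.8 -0.7] op 0.005
turn [ 0.     0.    -0.006]
lever cand [(np.float64(-50.2), np.float64(45.29), np.float64(3.12), np.float64(80.0)), (np.float64(-49.89), np.float64(45.45), np.float64(3.1), np.float64(80.0)), (np.float64(-48.84), np.float64(46.68), np.float64(3.08), np.float64(80.0)), (np.float64(-48.47), np.float64(47.39), np.float64(3.14), np.float64(80.0))] hub px [257. 101.]
[255.65358715 -17.02382342]
l7.90.png
l8.55.png
l9.80.png
sc.png
scene0.png
st.png
tc.png
top0.png
w1.png
w2.png
w2c.png
w3.png
w4.png
```

Cam reads about 3.10–3.12 rad (π wanted), well within tolerance. Now I move over and behind the tab.

```bash
python3 -m pendant '[[[0,0,-0.006],[0.001,0.04,0],0],[[0,0,-0.006],[0.001,0.08,0],0],[[0,0,-0.006],[0.001,0.12,0],0],[[0,0,-0.006],[0.001,0.138,0],0],[[0,0,-0.006],[0.001,0.138,0],0],[[0,0,-0.006],[0.001,0.138,0.03],0],[[0,0,-0.006],[0.001,0.138,0.06],0],[[0,0,-0.006],[0.001,0.138,0.08],0],[[0,0,-0.006],[0.001,0.138,0.08],0]]'
python3 -c "
from h import *
report()
from plant import r
d=r.snapshot('wrist');cv2.imwrite('pics/w5.png',d['image'][:,:,::-1])"
```

```text
clock: 10.75
tool_pos: [0.6751, 0.1061, 0.0555]
eef_rot: [0.574, 0.819, -0.004, -0.003]
contact_force: [-0.1, 0.0, -0.7]
opening: 0.005
t 10.75 pos [0.6751 0.1061 0.0555] XY mm [  1.5 204.9] F [-0.1  0.  -0.7] op 0.005
turn [-0.009  0.     0.005]
```

View pics/w5.png

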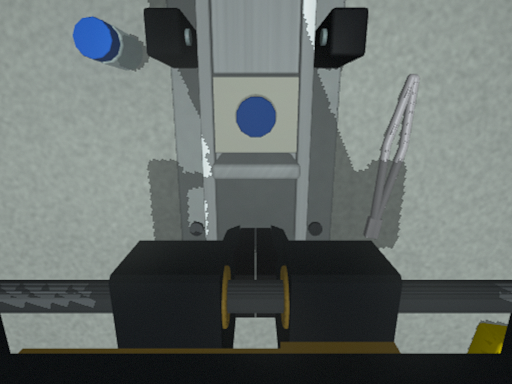

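The tab (257,170) and capped vial (257,115) are centred ahead of the fingers. Lowering, then a gentle push.

```bash
python3 -m pendant '[[[0,0,0],[-0.001,0,0.015],0],[[0,0,0],[-0.001,0,0.028],0],[[0,0,0],[-0.001,0,0.028],0],[[0,0,0],[-0.001,-0.004,0.028],0],[[0,0,0],[-0.001,-0.008,0.028],0],[[0,0,0],[-0.001,-0.011,0.028],0],[[0,0,0],[-0.001,-0.014,0.028],0],[[0,0,0],[-0.001,-0.017,0.028],0],[[0,0,0],[-0.001,-0.019,0.028],0],[[0,0,0],[-0.001,-0.021,0.028],0]]'
python3 -c "
from h import *
report()"
python3 -m pendant '[[[0,0,0],[0,-0.002,0],0],[[0,0,0],[0,-0.004,0],0],[[0,0,0],[0,-0.006,0],0],[[0,0,0],[0,-0.008,0],0]]'
python3 -c "
from h import *
report()"
```

```text
clock: 11.8
tool_pos: [0.6604, 0.0991, 0.0315]
eef_rot: [0.576, 0.818, 0.0, 0.0]
contact_force: [-0.0, 0.3, -0.2]
opening: 0.002
t 11.8 pos [0.6604 0.0991 0.0315] XY mm [ -0.2 188.7] F [-0.   0.3 -0.2] op 0.002
turn [ 0.    -0.     0.003]
clock: 12.2
tool_pos: [0.6538, 0.0968, 0.0315]
eef_rot: [0.576, 0.818, 0.001, 0.0]
contact_force: [2.3, 1.1, -2.1]
opening: 0.007
t 12.2 pos [0.6538 0.0968 0.0315] XY mm [ -0.2 181.7] F [ 2.3  1.1 -2.1] op 0.007
turn [ 0.002 -0.     0.003]
```

```bash
python3 -m pendant '[[[0,0,0],[0,-0.002,0],0],[[0,0,0],[0,-0.0045,0],0],[[0,0,0],[0,-0.007,0],0],[[0,0,0],[0,-0.0095,0],0],[[0,0,0],[0,-0.012,0],0],[[0,0,0],[0,-0.0145,0],0],[[0,0,0],[0,-0.017,0],0],[[0,0,0],[0,-0.0195,0],0],[[0,0,0],[0,-0.022,0],0],[[0,0,0],[0,-0.0245,0],0]]'
python3 -m pendant '[[[0,0,0],[0,-0.002,0],0],[[0,0,0],[0,-0.004,0],0],[[0,0,0],[0,-0.006,0],0],[[0,0,0],[0,-0.008,0],0]]'
python3 -c "
from h import *
report()"
```

```text
clock: 13.2
tool_pos: [0.6298, 0.0881, 0.0315]
eef_rot: [0.576, 0.818, 0.0, 0.0]
contact_force: [3.5, 0.6, -0.1]
opening: 0.008
clock: 13.6
tool_pos: [0.6223, 0.0854, 0.0315]
eef_rot: [0.576, 0.818, 0.0, 0.0]
contact_force: [2.2, 0.3, -0.3]
opening: 0.005
t 13.6 pos [0.6223 0.0854 0.0315] XY mm [ -0.4 148.3] F [ 2.2  0.3 -0.3] op 0.005
turn [0.    0.    0.003]
```

```bash
python3 -m pendant '[[[0,0,0],[0,-0.001,0],0],[[0,0,0],[0,-0.0025,0],0],[[0,0,0],[0,-0.004,0],0]]'
python3 -m pendant '[[[0,0,0],[0,-0.001,0],0],[[0,0,0],[0,-0.002,0],0]]'
python3 -m pendant '[[[0,0,0],[0,-0.001,0],0],[[0,0,0],[0,-0.002,0],0]]'
python3 -c "
from h import *
report()"
```

```text
clock: 13.9
tool_pos: [0.6186, 0.0841, 0.0315]
eef_rot: [0.576, 0.818, 0.0, 0.0]
contact_force: [2.8, 1.0, -0.4]
opening: 0.008
clock: 14.1
tool_pos: [0.6171, 0.0835, 0.0315]
eef_rot: [0.576, 0.818, 0.0, 0.0]
contact_force: [5.2, 0.5, -0.7]
opening: 0.005
clock: 14.3
tool_pos: [0.6172, 0.0836, 0.0316]
eef_rot: [0.576, 0.818, 0.002, 0.001]
contact_force: [9.7, 2.6, -5.5]
opening: 0.007
t 14.3 pos [0.6172 0.0836 0.0316] XY mm [ -0.4 142.8] F [ 9.7  2.6 -5.5] op 0.007
turn [ 0.005 -0.001  0.003]
```

It stopped at the expected 40 mm with the force rising to 10 N, so it is at its stop. Now I back off, raise and look.

```bash
python3 -m pendant '[[[0,0,0],[0,0.008,0],0],[[0,0,0],[0,0.025,0],0],[[0,0,0],[0,0.045,0],0],[[0,0,0],[0,0.045,-0.04],0],[[0,0,0],[0,0.045,-0.09],0],[[0,0,0],[0,0.04,-0.13],0],[[0,0,0],[0,0.02,-0.16],0],[[0,0,0],[0,0.02,-0.16],0],[[0,0,0],[0,0.02,-0.16],0]]'
python3 -c "
from h import *
from plant import r
report();lever(2,4)
s=r.get_state();d=r.snapshot('wrist');cv2.imwrite('pics/w6.png',d['image'][:,:,::-1])
for Y in(.1415,.1015):print('vial top',Y,wproj(s,d,world((0,Y),.059)).round())
for X in(-.045,.045):print('post',wproj(s,d,world((X,.1),.058)).round())
print('axis/lever tip',wproj(s,d,world((0,0),.064)).round(),wproj(s,d,world((0,-.078),.064)).round())"
```

```text
clock: 15.2
tool_pos: [0.6328, 0.0891, 0.1913]
eef_rot: [0.575, 0.818, -0.001, -0.0]
contact_force: [0.5, 0.3, -0.9]
opening: 0.007
t 15.2 pos [0.6328 0.0891 0.1913] XY mm [ -0.4 159.4] F [ 0.5  0.3 -0.9] op 0.007
turn [-0.002  0.     0.003]
lever cand [] hub px [258.  -8.]
vial top 0.1415 [257. 161.]
vial top 0.1015 [257. 118.]
post [209. 116.]
post [306. 116.]
axis/lever tip [258.  -8.] [ 258. -124.]
```

View pics/w6.png

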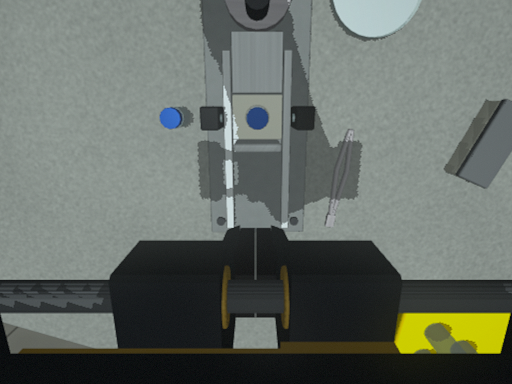

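The vial cap is at (257,118), as predicted for home, and in line with both posts at row 117. The lever points away, the other items look undisturbed, and the hand is clear.

```bash
python3 -c "
from plant import r
print(r.finish_job(),r.get_state()['clock'])"
```

```text
the job is handed in; nothing more can be done
the job is handed in; nothing more can be done
```

The job is done and handed in at about 15 s. The cam is at its low point and the carriage is fully home, with the vial upright between the two sensor posts.

- **Cam:** I pushed the lever counter-clockwise with the closed fingers from about 0.34 rad. The last reading, with the hand backed off and before the carriage moved, was 3.10–3.12 rad (3.14 wanted, good to about 0.04). I read it from the wrist image by script. The last picture did not show the lever, so I did not re-read the angle after the push.
- **Carriage:** I pushed the tab at about 2.5–3 N until it stopped after about 40 mm of travel. The force was about 11 N at the stop.
- **Last picture:** The vial cap was at (257,118), exactly where home predicts, and level with both posts. The spare vial, forceps and dish looked undisturbed. I saw the slide box only in part. I did not check the beaker, reagent bottle or syringe again, but the hand did not go near them. The hand is clear above the reader.

**One check disagreed:** the closed fingertips sit about 16–20 mm behind the stated TCP, not 8 mm ahead. My first pass therefore went over the lever without touching it or registering any force. I went back, came down lower by feel and repeated the push.

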